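# Open the counterweighted cover and weigh the settled bottle

## Robot

A 6-joint arm with a two-finger parallel gripper is mounted at the origin on a cart in front of the work surface, level with it; the furniture and walls round the work are solid. World frame = base frame: x ahead of the robot, y to its left, z up, the work surface at z = 0. Lengths are in m, angles in rad, forces in N, time in s.
With the tool pointing down it reaches from about 0.275 to 0.85 m from the base axis. Payload 5.2 kg.
Tool frame: the origin (TCP) lies at the centre of the arm's flange, where the gripper is bolted on; the fingertips stand 173 mm ahead of it and the grasp point (between the pads) lies 155 mm ahead of it; z points along the fingers, y is the line along which they close (so a half turn about z gives the same grasp; the last joint's range is limited). The gripper opens to 85 mm and grips with 20 to 120 N. Pads are 22 mm wide; open, the fingers measure 114 mm over their backs; the gripper's body (76 mm by 85 mm) begins 54 mm behind the grasp point. The pads swing forward as they close: fully open they stand 13 mm farther back than shut.
Start: joints at [-1.447, 0.259, 1.535, -0, 1.348, -0.203], TCP at [0.177, -0.521, 0.405] pointing down, gripper open.
Joint ranges: [-3.14, 3.14], [-0.91, 2.08], [0.19, 2.58], [-1.22, 4.36], [0.22, 2.71], [-3.12, 3.12]. Speed limits (rad/s): [2.57, 2.57, 3.14, 3.14, 3.14, 3.14].

## Interface

Orientations are given as a unit quaternion [w, x, y, z].
In Python, from rig import * gives the robot as it stands.
- The arm moves only by the tool drive_tool, never from a script. Its argument "moves" is a list of rows, each an object of numbers: "grip": the closure, from -1 (fully open) to 1 (shut); "x", "y", "z": the shift along the tool's x, y, z as a fraction of full scale; "turn": the turn about the tool's z as a fraction of full scale. In form: [{"grip": .., "x": .., "y": .., "z": .., "turn": ..}, ...]. A call has exactly 5 rows; each row shifts and turns the commanded pose from where the row before left it, along the tool's axes as they then stand; what a row does not reach is not made up. Full scale, the value 1, is 15 cm for a shift and pi rad for a turn. A row lasts 1/8 s, in which the tool goes at most 62.5 mm and 10.7 degrees, less where a joint would pass 70% of its speed; a pose out of reach is approached as far as the arm can. A call with a number of a shift or a turn outside -1 to 1 is refused whole. A call with a gripper value outside its range is refused whole. The fingers move at their own pace and stop on an object; the grip force is fixed at half the most. Time passes only in rows, so rows that do not move let the fingers close, or fill a call up. It gives the time, the measured TCP pose, the force, the opening and the grip force at its end, in the units of the state.
- get_obs(): the state, without advancing time (a new reading comes with each control period).
- capture(name): name is "scene" or "side" or "wrist"; returns a dict with "img" (420x560x3 uint8, red, green, blue), "range_z" (420x560 float32, m along the optical axis (not along the pixel's ray), 0 where there is no reading), "fovy" (degrees; the focal length in pixels is half the picture's height over the tangent of half this angle, whatever the lens; pixels are square), "cx", "cy" (the principal point, pixels), "rvec" (rotation vector, rad) and "tvec" (3), from world to camera coordinates, as OpenCV has them. Camera axes: x right, y down, z forward; pixel columns grow to the right and rows downward; lengths in m; the calibration is good to about 2 mm. A picture is of the moment at which its call begins.
- sign_off(): hands the job in; it is judged then, once.
The state is a dict: "time": time; "qpos": joint angles; "qvel": joint speeds; "joint_torque": joint torques, N m; "eef_pos": TCP position; "ee_rot": TCP orientation; "force": force on the tool from outside, world axes, zero at the start; "torque": the same for the moment, N m; "opening": opening from 0.0 (shut) to 1.0 (fully open); "gripper_force": force on a finger pad.
Only numpy, scipy, OpenCV 4.12 (cv2) and the standard library are available. Lean on these libraries where they do the work, as an engineer would, in place of code of your own. Each camera call takes 0.05 s, during which the arm holds its last target. There are 200 camera calls.

## Task

Swing the clear cover of the slant stand up by its blue handle, past its balance point, and let go so that it stays open by itself. Then take the leaning green-capped bottle out of the stand and set it down gently, upright, in the middle of the steel pan of the pocket scale. Leave the cover open, and leave the petri dish and the weighing boat where they lie.

Things in the scene. Friction and masses are not known exactly. Their poses are not given: they have to be found in the camera images.
- stand: White slant stand, fixed; base plate 225 x 200 x 12 mm. Origin on the bench; x to its back (front = -x, plate from -90 to 135 mm), y left, z up. Two posts 106 mm high at x 105, y +-89 mm carry the hinge. Shut, the clear cover (box without floor or back, 147 mm wide) spans x -75 to 85 mm, its top at 150 mm; open, it stands behind the hinge.
- cover (a joint): Angle (rad) of the cover about its level hinge, parallel to the stand's y. 0 = shut; grows as the front goes up and back; end stop 1.75 = open. Damped, no spring or latch. A counterweight roller behind the hinge: below about 0.94 the cover falls shut, above it it swings to the end stop by itself in about 2 s. Under 2 N at the handle lifts it.
- cover_handle (a point): Grip point on the cover's blue handle: a round bar 12 mm thick standing out 65 mm forward from the cover, ending in an 18 mm ball 25 mm in front of this point; 37 mm clear from here to the cover. Shut: x -118, z 132 mm in the stand's frame, bar along x. Turns with the cover, 227 mm from the hinge axis. Pinched across, along the stand's y, it turns between the pads.
- cover_hinge (a point): Middle of the cover's hinge axis, fixed to the stand, 105 mm behind and 90 mm above its origin.
- cradle_foot (a point): Where the middle of the bottle's underside rests, 40 mm behind and 37 mm above the stand's origin. The bottle's axis leans 35 degrees from vertical towards the stand's front. A foot board is under it, a board 60 mm long under its front side, cheeks at its sides; shoulder and cap are free. Draw it out along its axis.
- bottle: Loose reagent bottle, 48 mm diameter, 101 mm high, about 0.18 kg, cap fixed: green cap of 32 mm diameter from 79 mm to 101 mm above the underside. Origin at the centre of its underside, z along its axis to the cap.
- scale: Pocket scale fixed on the bench, 136 x 146 x 20 mm, grey, steel pan 112 (x) x 100 (y) mm on top. Origin at the centre of its underside, z up. Lies left or right of the stand; the tip box lies on the other side.
- scale_pan (a point): Centre of the pan's upper face, 20 mm above the bench.
- tip_box: Blue and clear pipette tip box, 97 x 126 mm, 84 mm high, fixed; a bystander. Origin under its centre.
- petri_dish: Loose red petri dish, 62 mm diameter, 16 mm high, bystander. Origin at the centre of its underside.
- weigh_boat: Loose white weighing boat, 68 x 68 x 16 mm, bystander. Origin at the centre of its underside.

How it is judged:
By the outcome, as a careful person would: the job done as asked, in the order asked, and still so for the second after the job is handed in, with the robot touching nothing.
It also fails if it takes over 53 s, if anything falls off the work surface, if the arm or the gripper's body presses on something with over 40 N, if the wrist force passes 120 N, or if a joint passes its speed limit or range.

## Working session

There is one attempt and no reset: what is moved stays moved. The work goes in short steps, Python scripts to look and compute and a tool call to move; the robot and the scene stay as the last step left them, time stands still between calls to the robot, and variables do not carry over. Pictures are saved under pics/ and viewed, at most 10 in all, crops included, and the job is handed in when it is done.

Besides the shell and the picture viewer there is one more tool, called as name(argument=value, ...) on one line, values as JSON. drive_tool: Moves the arm, as the interface text tells. Shift numbers are shares of 15 cm and turn numbers shares of pi rad, none past 1 either way. Its arguments: {"type":"object","properties":{"moves":{"type":"array"}},"required":["moves"]}

```bash
ls; mkdir -p pics; python3 - <<'E'
from rig import *
import cv2,numpy as np,pickle
o=get_obs();print(o)
d={}
for n in("scene","side"):
    c=capture(n);d[n]=c;print(n,c['fovy'],c['cx'],c['cy'],c['rvec'],c['tvec'],(c['range_z']>0).mean())
    cv2.imwrite(f'pics/{n}0.png',c['img'][:,:,::-1])
pickle.dump(d,open('c0.pkl','wb'))
E
```

```text
pics
{'time': 0.0, 'qpos': array([-1.44681644e+00,  2.59376215e-01,  1.53611930e+00,  2.18947284e-05,
        1.34797550e+00, -2.02819554e-01]), 'qvel': array([ 0.00071516,  0.00138303, -0.00041443, -0.00132364,  0.000736  ,
        0.00053493]), 'joint_torque': array([ 3.73706662e-04, -4.46018171e+01, -2.90569425e+01, -3.75611198e-04,
        1.15746286e-02, -1.80172412e-05]), 'eef_pos': array([ 0.17654589, -0.52066645,  0.40384197]), 'ee_rot': array([-9.38027524e-04,  9.86679902e-01,  1.62671106e-01,  4.76788006e-05]), 'force': array([ 0.60030583,  0.12007939, -0.19139847]), 'torque': array([ 0.046803  , -0.0018212 , -0.01228133]), 'gripper_force': 0.0, 'opening': 0.9973058370102065}
scene 47.32996883309703 282.9041666638891 215.06922228783552 [ 2.23981683  0.251747   -0.12229856] [-0.56239002  0.00864146  1.38505157] 0.9798171768707483
side 53.47770371606808 278.23073969062386 209.25916748522434 [ 0.09667876 -2.68866261  1.50284359] [0.56231325 0.08986876 1.19809082] 0.9960119047619047
```

View pics/scene0.png

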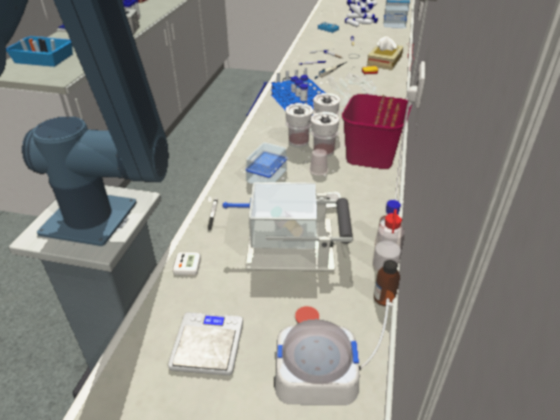

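View pics/side0.png

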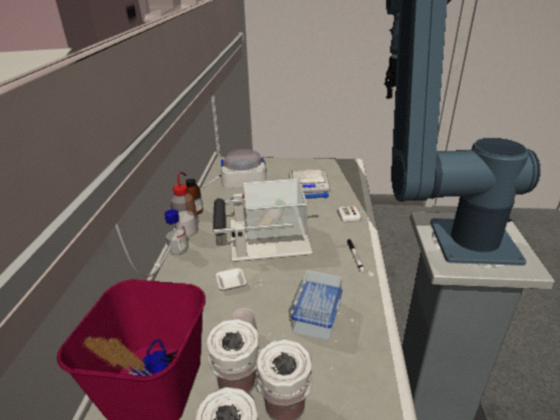

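Scene view: stand around (290,230) with its blue handle at (237,206), scale at (207,345), dish at (307,316), tip box at (267,163). Side view: weighing boat at (231,280), tip box at (318,303), scale at (310,183).

```bash
cat > h.py <<'E'
import numpy as np,cv2
from scipy.spatial.transform import Rotation as R
def cal(c):
    f=210/np.tan(np.radians(c['fovy'])/2)
    Rm=R.from_rotvec(np.ravel(c['rvec'])).as_matrix();t=np.ravel(c['tvec'])
    return f,Rm,t
def ray(c,u,v):
    f,Rm,t=cal(c);d=np.array([(u-c['cx'])/f,(v-c['cy'])/f,1.]);return -Rm.T@t,Rm.T@d
def plane(c,u,v,z):
    o,d=ray(c,u,v);return o+d*(z-o[2])/d[2]
def cloud(c):
    f,Rm,t=cal(c);v,u=np.mgrid[:420,:560];z=c['range_z']
    P=np.stack([(u-c['cx'])/f*z,(v-c['cy'])/f*z,z],-1);return (P-t)@Rm
def proj(c,p):
    f,Rm,t=cal(c);q=Rm@np.asarray(p)+t;return q[:2]/q[2]*f+[c['cx'],c['cy']]
def tri(*rs):
    A=0;b=0
    for o,d in rs:
        d=d/np.linalg.norm(d);M=np.eye(3)-np.outer(d,d);A=A+M;b=b+M@o
    p=np.linalg.solve(A,b);return p,[np.linalg.norm(np.cross(p-o,d/np.linalg.norm(d))) for o,d in rs]
E
python3 - <<'E'
from h import *
import pickle
d=pickle.load(open('c0.pkl','rb'))
s,k=d['scene'],d['side']
print('cams',ray(s,0,0)[0],ray(k,0,0)[0])
P=cloud(s);hsv=cv2.cvtColor(s['img'],cv2.COLOR_RGB2HSV)
m=(hsv[...,0]>100)&(hsv[...,0]<125)&(hsv[...,1]>130)
m[:190]=0;m[225:]=0;m[:,:215]=0;m[:,262:]=0
vs,us=np.nonzero(m);q=P[m]
for u in range(us.min(),us.max()+1,3):
    print(u,vs[us==u].mean().round(1),np.median(q[us==u],0).round(3))
Q=cloud(k)
for n,c,C,pts in(('scene',s,P,[(180,316),(242,317),(232,375),(170,370),(207,345),(307,316),(228,269),(335,269),(268,160),(343,220),(292,222)]),('side',k,Q,[(231,280),(318,303),(310,183),(233,253),(311,253),(268,215)])):
    for p in pts:print(n,p,C[p[1],p[0]].round(3),plane(c,*p,0.012).round(3))
big=cv2.resize(s['img'][170:390,160:370],None,fx=2.7,fy=2.7,interpolation=3)
cv2.imwrite('pics/sc1.png',big[:,:,::-1])
big=cv2.resize(k['img'][150:350,200:380],None,fx=3,fy=3,interpolation=3)
cv2.imwrite('pics/si1.png',big[:,:,::-1])
E
```

```text
cams [ 0.78820793 -0.91885119  0.87702098] [0.4632814  1.0165359  0.71534558]
224 204.5 [ 0.43  -0.022  0.14 ]
227 205.0 [ 0.437 -0.018  0.136]
230 204.5 [ 0.444 -0.015  0.137]
233 204.5 [ 0.452 -0.015  0.138]
236 204.5 [ 0.458 -0.012  0.136]
239 205.0 [ 0.467 -0.014  0.136]
242 205.0 [ 0.474 -0.012  0.136]
245 205.0 [ 0.481 -0.01   0.137]
248 205.0 [ 0.489 -0.008  0.137]
scene (180, 316) [ 0.396 -0.276 -0.001] [ 0.402 -0.285  0.012]
scene (242, 317) [ 0.537 -0.248  0.   ] [ 0.54  -0.256  0.012]
scene (232, 375) [ 0.56  -0.396 -0.001] [ 0.563 -0.403  0.012]
scene (170, 370) [ 0.434 -0.418  0.008] [ 0.435 -0.421  0.012]
scene (207, 345) [ 0.493 -0.354  0.025] [ 0.489 -0.346  0.012]
scene (307, 316) [ 0.683 -0.217  0.007] [ 0.684 -0.221  0.012]
scene (228, 269) [ 0.457 -0.107  0.   ] [ 0.462 -0.118  0.012]
scene (335, 269) [ 0.724 -0.047  0.001] [ 0.725 -0.058  0.012]
scene (268, 160) [0.463 0.294 0.08 ] [0.435 0.398 0.012]
scene (343, 220) [0.727 0.02  0.109] [0.72  0.139 0.012]
scene (292, 222) [ 0.612 -0.056  0.143] [0.581 0.099 0.012]
side (231, 280) [ 0.669  0.209 -0.001] [0.666 0.223 0.012]
side (318, 303) [0.447 0.365 0.083] [0.446 0.292 0.012]
side (310, 183) [ 0.476 -0.305  0.014] [ 0.476 -0.309  0.012]
side (233, 253) [0.681 0.11  0.01 ] [0.68  0.112 0.012]
side (311, 253) [0.465 0.092 0.005] [0.465 0.1   0.012]
side (268, 215) [0.581 0.089 0.125] [ 0.604 -0.088  0.012]
```

View pics/sc1.png

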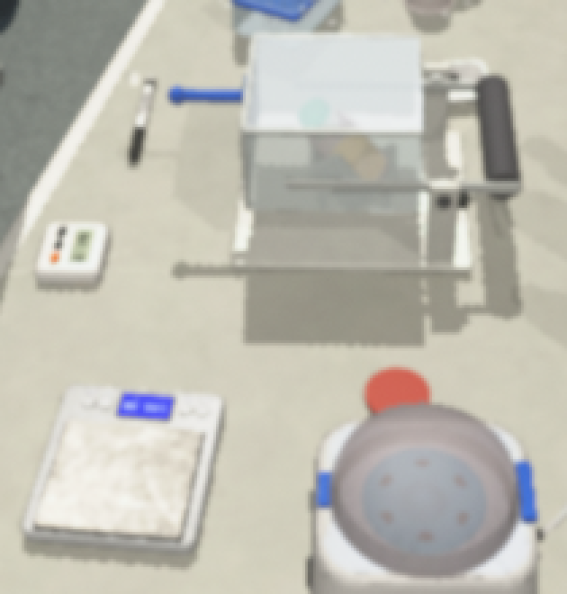

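View pics/si1.png

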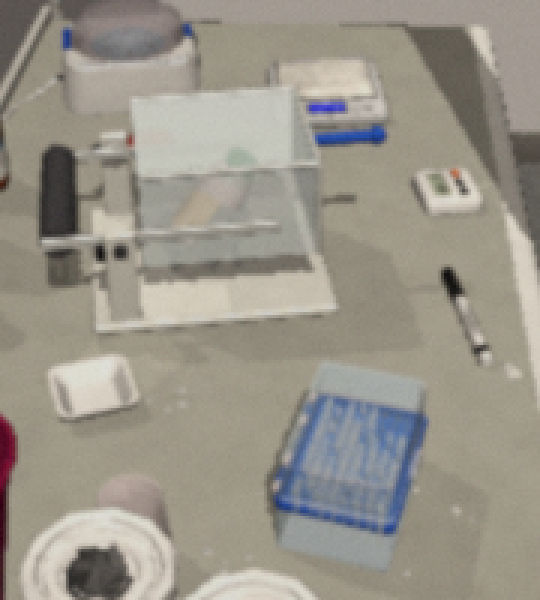

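Crops: handle ball in scene (226,205) and in side (325,194); cap through the cover in scene (276,211) and in side (280,202); plate corners in scene (248,267)/(334,270) and in side (312,253)/(232,260).

```bash
python3 - <<'E'
from h import *
import pickle
from scipy.optimize import least_squares
d=pickle.load(open('c0.pkl','rb'));s,k=d['scene'],d['side']
S=lambda u,v:(160+u/2.7-.3,170+v/2.7-.3); K=lambda u,v:(200+u/3-.3,150+v/3-.3)
for n,a,b in(('ball',(177,95),(376,133)),('inner',(243,97),(318,138)),('cap',(314,112),(240,156)),('coverFL',(250,33),(318,163)),('coverFR',(243,130),(292,88)),('coverBL',(420,35),(137,168)),('coverBR',(422,130),(131,99))):
    print(n,*tri(ray(s,*S(*a)),ray(k,*K(*b))))
obs=[(s,S(177,95),(-.143,0,.132)),(k,K(376,133),(-.143,0,.132)),(s,S(237,262),(-.09,-.1,.006)),(s,S(470,270),(.135,-.1,.006)),(k,K(335,310),(-.09,.1,.006)),(k,K(97,330),(.135,.1,.006)),
(s,S(250,33),(-.075,.0735,.15)),(s,S(243,130),(-.075,-.0735,.15)),(s,S(420,35),(.085,.0735,.15)),(s,S(422,130),(.085,-.0735,.15)),
(k,K(318,163),(-.075,.0735,.15)),(k,K(292,88),(-.075,-.0735,.15)),(k,K(137,168),(.085,.0735,.15)),(k,K(131,99),(.085,-.0735,.15))]
def T(x,p):
    c,n=np.cos(x[2]),np.sin(x[2]);return np.array([x[0]+c*p[0]-n*p[1],x[1]+n*p[0]+c*p[1],p[2]])
r=least_squares(lambda x:np.concatenate([proj(c,T(x,p))-uv for c,uv,p in obs]),[.57,0,.2],loss='soft_l1')
x=r.x;print(x);print((r.fun.reshape(-1,2)).round(1).tolist())
for p in[(-.118,0,.132),(.04,0,.037),(.105,0,.09)]:print(p,T(x,p))
# scale pan
hsv=cv2.cvtColor(s['img'],cv2.COLOR_RGB2HSV)
for q in[(70,415),(203,430),(183,535),(35,525)]:print('pan',plane(s,*S(*q),.02).round(4))
for q in[(280,60),(377,63),(386,95),(276,95)]:print('panside',plane(k,*K(*q),.02).round(4))
a=tri(ray(s,*S(147,407)),ray(k,*K(328,108)));print('display',a)
E
```

```text
ball [ 0.43045746 -0.01541081  0.13349063] [np.float64(0.00028991575111363116), np.float64(0.00028991575111355164)]
inner [ 0.48787216 -0.00324701  0.13262832] [np.float64(0.00364145940468656), np.float64(0.003641459404686549)]
cap [0.55730017 0.00686379 0.11802113] [np.float64(0.00017333248590231524), np.float64(0.00017333248590233646)]
coverFL [0.48035108 0.07173435 0.1518643 ] [np.float64(0.0021856213531234623), np.float64(0.002185621353123362)]
coverFR [ 0.51185985 -0.07140447  0.15036491] [np.float64(3.0404512882676032e-05), np.float64(3.0404512882811585e-05)]
coverBL [0.64001911 0.09763132 0.15706348] [np.float64(0.0012564288734660948), np.float64(0.001256428873465999)]
coverBR [ 0.66631906 -0.03856749  0.15206817] [np.float64(0.0006492078782459202), np.float64(0.0006492078782458724)]
[0.56995148 0.01510927 0.20394068]
[[-0.1, 0.0], [0.1, 0.8], [-2.1, 1.8], [0.3, 0.0], [1.0, 0.5], [-1.3, 1.4], [1.3, 0.8], [-0.3, 0.3], [-0.8, 0.7], [0.3, 1.1], [0.3, 0.4], [0.2, 0.0], [-0.0, 3.7], [-0.7, 0.4]]
(-0.118, 0, 0.132) [ 0.45439691 -0.00878925  0.132     ]
(0.04, 0, 0.037) [0.60912253 0.02321047 0.037     ]
(0.105, 0, 0.09) [0.67277547 0.03637491 0.09      ]
pan [ 0.4253 -0.3076  0.02  ]
pan [ 0.5367 -0.2978  0.02  ]
pan [ 0.5511 -0.3946  0.02  ]
pan [ 0.4385 -0.4112  0.02  ]
panside [ 0.5415 -0.3979  0.02  ]
panside [ 0.4205 -0.3943  0.02  ]
panside [ 0.4109 -0.3092  0.02  ]
panside [ 0.5412 -0.3036  0.02  ]
display (array([ 0.48070338, -0.28193495,  0.01498774]), [np.float64(0.0018817130078524588), np.float64(0.0018817130078524016)])
```

drive_tool(moves=[{"grip":-1,"x":0,"y":0,"z":0,"turn":0.039},{"grip":-1,"x":0.24,"y":-0.28,"z":0,"turn":0},{"grip":-1,"x":0.24,"y":-0.28,"z":0,"turn":0},{"grip":-1,"x":0.24,"y":-0.28,"z":0,"turn":0},{"grip":-1,"x":0.24,"y":-0.28,"z":0,"turn":0}])

```text
time: 0.72
eef_pos: [0.284, -0.3255, 0.4044]
ee_rot: [-0.0, 0.995, 0.102, 0.0]
force: [0.8, 0.4, 1.3]
opening: 1.0
gripper_force: 0.0
```

drive_tool(moves=[{"grip":-1,"x":0.24,"y":-0.28,"z":0,"turn":0},{"grip":-1,"x":0.24,"y":-0.28,"z":0,"turn":0},{"grip":-1,"x":0.24,"y":-0.28,"z":0,"turn":0},{"grip":-1,"x":0.24,"y":-0.28,"z":0,"turn":0},{"grip":-1,"x":0.24,"y":-0.28,"z":0,"turn":0}])

```text
time: 1.35
eef_pos: [0.4176, -0.0833, 0.4046]
ee_rot: [0.0, 0.995, 0.102, 0.0]
force: [1.2, -0.4, -0.7]
opening: 1.001
gripper_force: 0.0
```

```bash
cat > go.py <<'E'
# python3 go.py X Y Zgrasp(world) yaw : remaining move in tool shares
import sys
from h import *
from rig import *
def togo(X,Y,Z,yaw):
    o=get_obs();w=o['ee_rot'];M=R.from_quat([w[1],w[2],w[3],w[0]]).as_matrix()
    y=np.arctan2(M[1,0],M[0,0]);D=np.array([X,Y,Z])+[0,0,.155]-o['eef_pos']
    print('t',round(o['time'],2),'grasp',(o['eef_pos']-[0,0,.155]).round(4),'yaw',y.round(4),'tilt',M[:,2].round(3),'q',o['qpos'].round(2),'F',o['force'].round(1),'op',round(o['opening'],3),'gf',o['gripper_force'])
    print('shares',(M.T@D/.15).round(3),'turn',round((y-yaw)/np.pi,4))
if __name__=='__main__':togo(*map(float,sys.argv[1:5]))
E
python3 go.py .4603 -.0076 .127 .204
python3 - <<'E'
from h import *
from rig import *
import pickle
d={}
for n in('wrist','scene'):
    c=capture(n);d[n]=c
pickle.dump(d,open('c1.pkl','wb'));c=d['wrist']
cv2.imwrite('pics/w1.png',c['img'][:,:,::-1])
for n in d: print(n,proj(d[n],(.4603,-.0076,.132)),proj(d[n],(.4299,-.0138,.132)))
E
```

```text
t 1.35 grasp [ 0.4176 -0.0833  0.2496] yaw 0.2041 tilt [ 0. -0. -1.] q [-0.46  0.03  1.81 -0.    1.3   0.91] F [ 1.2 -0.4 -0.7] op 1.001 gf 0.0
shares [ 0.381 -0.436  0.817] turn 0.0
wrist [195.73728828 145.98378277] [198.64904964 183.57095746]
scene [237.37349735 205.06909138] [225.18005604 204.90894577]
```

View pics/w1.png

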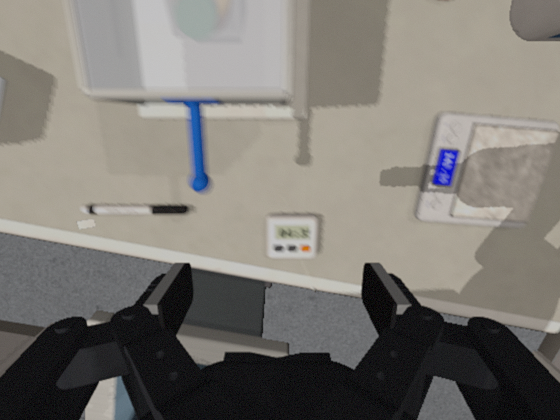

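The wrist view shows the blue handle with its ball at (201,183), within 2 px of where my estimate projects it. I'll go to the grasp now.

drive_tool(moves=[{"grip":-1,"x":0.19,"y":-0.22,"z":0.1,"turn":0},{"grip":-1,"x":0.19,"y":-0.22,"z":0.1,"turn":0},{"grip":-1,"x":0,"y":0,"z":0.3,"turn":0},{"grip":-1,"x":0,"y":0,"z":0.3,"turn":0},{"grip":-1,"x":0,"y":0,"z":0.02,"turn":0}])

```text
time: 2.08
eef_pos: [0.458, -0.0089, 0.279]
ee_rot: [-0.001, 0.995, 0.102, -0.004]
force: [0.1, 0.4, 0.4]
opening: 0.997
gripper_force: 0.0
```

drive_tool(moves=[{"grip":1,"x":0,"y":0,"z":0,"turn":0},{"grip":1,"x":0,"y":0,"z":0,"turn":0},{"grip":1,"x":0,"y":0,"z":0,"turn":0},{"grip":1,"x":0,"y":0,"z":0,"turn":0},{"grip":1,"x":0,"y":0,"z":0,"turn":0}])

```text
time: 2.7
eef_pos: [0.4601, -0.0101, 0.2828]
ee_rot: [0.002, 0.995, 0.102, 0.001]
force: [-1.5, -7.0, 3.0]
opening: 0.119
gripper_force: 58.4
```

```bash
python3 go.py .4603 -.0076 .127 .204
python3 - <<'E'
import numpy as np
# arc shares per step (tool x fwd, tool z down)
r=np.hypot(.217,.042);p=np.arctan2(.042,.217)
th=np.linspace(0,1.12,16)
q=np.c_[-r*np.cos(p+th),r*np.sin(p+th)]
d=np.diff(q,axis=0)/.15
print(np.c_[th[1:],d[:,0],-d[:,1]].round(3))
E
```

```text
t 2.7 grasp [ 0.4601 -0.0101  0.1278] yaw 0.2049 tilt [ 0.002 -0.004 -1.   ] q [-0.26  0.22  1.91 -0.    1.    1.1 ] F [-1.5 -7.   3. ] op 0.119 gf 58.378477692604065
shares [ 0.004 -0.016  0.005] turn 0.0003
[[ 0.075  0.025 -0.107]
 [ 0.149  0.033 -0.105]
 [ 0.224  0.041 -0.102]
 [ 0.299  0.048 -0.099]
 [ 0.373  0.055 -0.095]
 [ 0.448  0.062 -0.091]
 [ 0.523  0.069 -0.086]
 [ 0.597  0.075 -0.08 ]
 [ 0.672  0.081 -0.075]
 [ 0.747  0.086 -0.068]
 [ 0.821  0.091 -0.062]
 [ 0.896  0.095 -0.055]
 [ 0.971  0.099 -0.047]
 [ 1.045  0.102 -0.04 ]
 [ 1.12   0.105 -0.032]]
```

drive_tool(moves=[{"grip":1,"x":0.025,"y":0.015,"z":-0.107,"turn":0},{"grip":1,"x":0.033,"y":0,"z":-0.105,"turn":0},{"grip":1,"x":0.041,"y":0,"z":-0.102,"turn":0},{"grip":1,"x":0.048,"y":0,"z":-0.099,"turn":0},{"grip":1,"x":0.055,"y":0,"z":-0.095,"turn":0}])

```text
time: 3.32
eef_pos: [0.4894, -0.0049, 0.358]
ee_rot: [-0.0, 0.995, 0.102, -0.001]
force: [0.5, -0.3, -3.2]
opening: 0.118
gripper_force: 59.9
```

drive_tool(moves=[{"grip":1,"x":0.062,"y":0,"z":-0.091,"turn":0},{"grip":1,"x":0.069,"y":0,"z":-0.086,"turn":0},{"grip":1,"x":0.075,"y":0,"z":-0.08,"turn":0},{"grip":1,"x":0.081,"y":0,"z":-0.075,"turn":0},{"grip":1,"x":0.086,"y":0,"z":-0.068,"turn":0}])

```text
time: 3.95
eef_pos: [0.5444, 0.0064, 0.4175]
ee_rot: [0.0, 0.995, 0.102, -0.001]
force: [2.3, -0.5, -7.4]
opening: 0.118
gripper_force: 62.6
```

drive_tool(moves=[{"grip":1,"x":0.091,"y":0,"z":-0.062,"turn":0},{"grip":1,"x":0.095,"y":0,"z":-0.055,"turn":0},{"grip":1,"x":0.099,"y":0,"z":-0.047,"turn":0},{"grip":1,"x":0.102,"y":0,"z":-0.04,"turn":0},{"grip":1,"x":0.105,"y":0,"z":-0.032,"turn":0}])

```text
time: 4.58
eef_pos: [0.617, 0.0212, 0.4523]
ee_rot: [0.0, 0.995, 0.102, -0.001]
force: [3.2, -0.9, -9.5]
opening: 0.119
gripper_force: 59.3
```

```bash
python3 go.py .6 0 .3 .204
python3 - <<'E'
from h import *
from rig import *
import pickle
d={n:capture(n) for n in('side','scene')}
pickle.dump(d,open('c2.pkl','wb'))
a=d['side']['img'][90:330,180:480];b=d['scene']['img'][80:320,180:400]
cv2.imwrite('pics/c2.png',cv2.resize(np.hstack([a,b]),None,fx=1.5,fy=1.5)[:,:,::-1])
E
```

```text
t 4.58 grasp [0.617  0.0212 0.2973] yaw 0.204 tilt [-0.003 -0.001 -1.   ] q [-0.15  0.36  1.28 -0.    1.5   1.22] F [ 3.2 -0.9 -9.5] op 0.119 gf 59.29832339286804
shares [-0.139  0.115 -0.018] turn 0.0
```

View pics/c2.png

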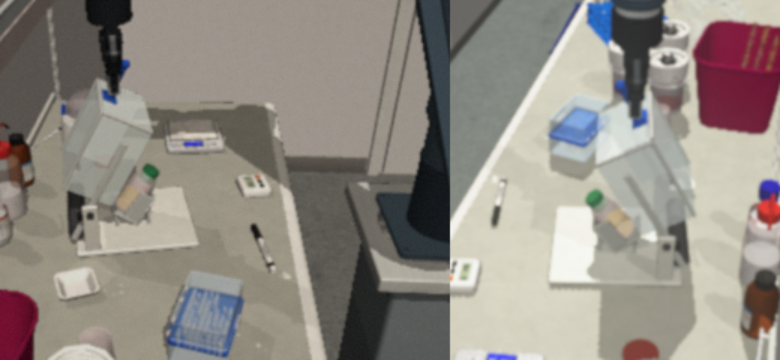

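The cover is at about 65°, past its balance point, and the green cap is visible. I'll release the handle.

drive_tool(moves=[{"grip":-1,"x":0,"y":0,"z":0,"turn":0},{"grip":-1,"x":0,"y":0,"z":0,"turn":0},{"grip":-1,"x":0,"y":0,"z":-0.15,"turn":0},{"grip":-1,"x":0,"y":0,"z":-0.3,"turn":0},{"grip":-1,"x":-0.1,"y":0,"z":-0.3,"turn":0}])

```text
time: 5.3
eef_pos: [0.6017, 0.0185, 0.5669]
ee_rot: [-0.0, 0.995, 0.102, -0.0]
force: [0.9, -0.4, 0.1]
opening: 1.0
gripper_force: 0.0
```

drive_tool(moves=[{"grip":-1,"x":-0.35,"y":0,"z":0,"turn":0},{"grip":-1,"x":-0.35,"y":0,"z":0,"turn":0},{"grip":-1,"x":-0.35,"y":0,"z":0,"turn":0},{"grip":-1,"x":0,"y":0,"z":0,"turn":0},{"grip":-1,"x":0,"y":0,"z":0,"turn":0}])

```text
time: 5.92
eef_pos: [0.4476, -0.0134, 0.5667]
ee_rot: [0.0, 0.995, 0.102, 0.001]
force: [-0.2, 0.1, -0.5]
opening: 1.002
gripper_force: 0.0
```

drive_tool(moves=[{"grip":-1,"x":0,"y":0,"z":0,"turn":0},{"grip":-1,"x":0,"y":0,"z":0,"turn":0},{"grip":-1,"x":0,"y":0,"z":0,"turn":0},{"grip":-1,"x":0,"y":0,"z":0,"turn":0},{"grip":-1,"x":0,"y":0,"z":0,"turn":0}])

```text
time: 6.55
eef_pos: [0.448, -0.0135, 0.5657]
ee_rot: [-0.0, 0.995, 0.102, -0.0]
force: [0.3, -1.2, 0.3]
opening: 1.001
gripper_force: 0.0
```

```bash
python3 go.py .5555 .012 .2 .204
python3 - <<'E'
from h import *
from rig import *
import pickle
d={n:capture(n) for n in('side','scene','wrist')}
pickle.dump(d,open('c3.pkl','wb'))
rs=[]
for n,c in d.items():
    hsv=cv2.cvtColor(c['img'],cv2.COLOR_RGB2HSV)
    m=((hsv[...,0]>60)&(hsv[...,0]<90)&(hsv[...,1]>80)).astype(np.uint8)
    k,l,st,ce=cv2.connectedComponentsWithStats(m);i=1+np.argmax(st[1:,4]);print(n,st[i],ce[i].round(1),'pred',proj(c,(.5586,.0127,.111)).round(1))
    rs.append(ray(c,*ce[i]))
print(tri(*rs));print('side+scene',tri(*rs[:2]))
a=d['side']['img'][90:330,180:380];b=d['scene']['img'][110:350,160:360]
w=cv2.resize(d['wrist']['img'],(320,240))
cv2.imwrite('pics/c3.png',cv2.resize(np.hstack([a,b,w]),None,fx=1.1,fy=1.1)[:,:,::-1])
E
```

```text
t 6.55 grasp [ 0.448  -0.0135  0.4107] yaw 0.2044 tilt [-0.  0. -1.] q [-0.28  0.01  1.44  0.    1.69  1.09] F [ 0.3 -1.2  0.3] op 1.001 gf 0.0
shares [ 0.737 -0.021  1.404] turn 0.0001
side [276 200   9   9  58] [280.1 203.7] pred [279.1 204.9]
scene [271 207  11  10  73] [275.9 211.5] pred [277. 212.]
wrist [267  84  23  25 447] [277.9  95.8] pred [274.2  93.2]
(array([0.55626956, 0.0085107 , 0.1138682 ]), [np.float64(0.0010749516587640496), np.float64(0.0013513684154781381), np.float64(0.0014157009635189064)])
side+scene (array([0.55613789, 0.01058073, 0.11383318]), [np.float64(0.00022536053951943558), np.float64(0.00022536053951930634)])
```

View pics/c3.png

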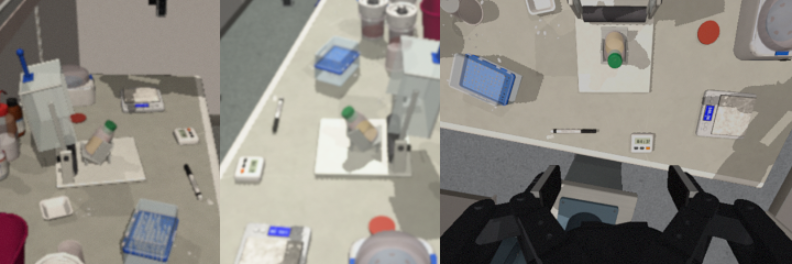

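The cover stands open on its stop, and the cap triangulates to within about 2 mm of the expected place. I'll go down to the cap.

drive_tool(moves=[{"grip":-1,"x":0.248,"y":-0.004,"z":0.3,"turn":0},{"grip":-1,"x":0.248,"y":-0.004,"z":0.3,"turn":0},{"grip":-1,"x":0.248,"y":-0.004,"z":0.3,"turn":0},{"grip":-1,"x":0,"y":0,"z":0.35,"turn":0},{"grip":-1,"x":0,"y":0,"z":0.35,"turn":0}])

```text
time: 7.32
eef_pos: [0.5571, 0.011, 0.324]
ee_rot: [0.0, 0.995, 0.102, 0.0]
force: [-0.5, 0.3, 0.2]
opening: 0.996
gripper_force: 0.0
```

drive_tool(moves=[{"grip":-1,"x":0,"y":0,"z":0.25,"turn":0},{"grip":-1,"x":0,"y":0,"z":0.108,"turn":0},{"grip":-1,"x":0,"y":0,"z":0,"turn":0},{"grip":-1,"x":0,"y":0,"z":0,"turn":0},{"grip":-1,"x":0,"y":0,"z":0,"turn":0}])

```text
time: 7.95
eef_pos: [0.5574, 0.0108, 0.2739]
ee_rot: [0.0, 0.995, 0.102, 0.002]
force: [0.1, 0.4, -0.7]
opening: 0.999
gripper_force: 0.0
```

```bash
python3 go.py .557 .0108 .117 .204
python3 - <<'E'
from h import *
from rig import *
c=capture('wrist')
print(proj(c,(.557,.0108,.1137)).round(1), proj(c,(.552,.0105,.1197)).round(1))
hsv=cv2.cvtColor(c['img'],cv2.COLOR_RGB2HSV)
m=((hsv[...,0]>60)&(hsv[...,0]<90)&(hsv[...,1]>80)).astype(np.uint8)
k,l,st,ce=cv2.connectedComponentsWithStats(m);i=1+np.argmax(st[1:,4]);print(st[i],ce[i])
cv2.imwrite('pics/w4.png',c['img'][:,:,::-1])
E
```

```text
t 7.95 grasp [0.5574 0.0108 0.1189] yaw 0.2044 tilt [ 0.003 -0.001 -1.   ] q [-0.18  0.39  1.69  0.    1.06  1.19] F [ 0.1  0.4 -0.7] op 0.999 gf 0.0
shares [-0.003 -0.001  0.013] turn 0.0001
[275.  281.6] [273.4 297.1]
[ 252  259   62   48 2479] [282.44776119 283.31262606]
```

View pics/w4.png

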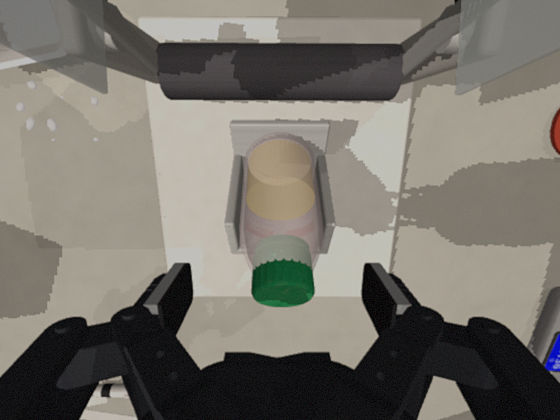

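In the wrist view the cap is centred at column 283, while the fingers' midpoint is at column 276. I'll shift 3 mm along tool y and close.

drive_tool(moves=[{"grip":-1,"x":0,"y":0.02,"z":0.01,"turn":0},{"grip":1,"x":0,"y":0,"z":0,"turn":0},{"grip":1,"x":0,"y":0,"z":0,"turn":0},{"grip":1,"x":0,"y":0,"z":0,"turn":0},{"grip":1,"x":0,"y":0,"z":0,"turn":0}])

```text
time: 8.62
eef_pos: [0.5574, 0.0079, 0.271]
ee_rot: [0.0, 0.995, 0.102, 0.0]
force: [-0.8, 0.3, 3.5]
opening: 0.406
gripper_force: 54.2
```

```bash
python3 go.py .557 .0108 .117 .204
```

```text
t 8.62 grasp [0.5574 0.0079 0.116 ] yaw 0.2043 tilt [ 0. -0. -1.] q [-0.19  0.4   1.69 -0.    1.05  1.18] F [-0.8  0.3  3.5] op 0.406 gf 54.232594831846654
shares [ 0.001 -0.019 -0.007] turn 0.0001
```

drive_tool(moves=[{"grip":1,"x":-0.02,"y":0,"z":-0.03,"turn":0},{"grip":1,"x":-0.057,"y":0,"z":-0.082,"turn":0},{"grip":1,"x":-0.076,"y":0,"z":-0.109,"turn":0},{"grip":1,"x":-0.076,"y":0,"z":-0.109,"turn":0},{"grip":1,"x":-0.076,"y":0,"z":-0.109,"turn":0}])

```text
time: 9.25
eef_pos: [0.5114, -0.0015, 0.3379]
ee_rot: [0.0, 0.995, 0.102, 0.0]
force: [0.6, -0.1, -3.0]
opening: 0.401
gripper_force: 53.7
```

drive_tool(moves=[{"grip":1,"x":-0.1,"y":0,"z":-0.15,"turn":0},{"grip":1,"x":-0.1,"y":0,"z":-0.15,"turn":0},{"grip":1,"x":0,"y":0,"z":-0.1,"turn":0},{"grip":1,"x":0,"y":0,"z":0,"turn":0},{"grip":1,"x":0,"y":0,"z":0,"turn":0}])

```text
time: 9.88
eef_pos: [0.4833, -0.0074, 0.3958]
ee_rot: [-0.0, 0.995, 0.102, -0.0]
force: [0.9, 0.3, -2.5]
opening: 0.408
gripper_force: 53.6
```

```bash
python3 go.py .487 -.354 .2 .204
python3 - <<'E'
from h import *
from rig import *
import pickle
d={n:capture(n) for n in('side','scene')}
pickle.dump(d,open('c5.pkl','wb'))
a=d['side']['img'][60:280,220:400];b=d['scene']['img'][70:290,150:330]
cv2.imwrite('pics/c5.png',cv2.resize(np.hstack([a,b]),None,fx=2.1,fy=2.1)[:,:,::-1])
E
```

```text
t 9.88 grasp [ 0.4833 -0.0074  0.2408] yaw 0.2043 tilt [-0.001  0.    -1.   ] q [-0.25  0.15  1.7   0.    1.3   1.12] F [ 0.9  0.3 -2.5] op 0.408 gf 53.64526115474291
shares [-0.445  2.268  0.271] turn 0.0001
```

View pics/c5.png

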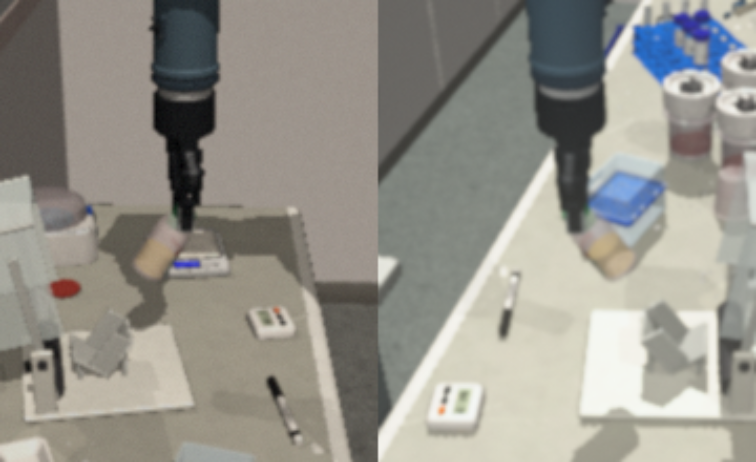

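The bottle is held and still leans about 35°; the cradle is empty and the cover is still open. The tool cannot tilt, so I'll turn the bottle upright between the pads. To do that I'll push its lower back side gently against the top edge of the cradle's front board.

drive_tool(moves=[{"grip":1,"x":-0.1,"y":0,"z":0,"turn":0},{"grip":1,"x":0,"y":0,"z":0.26,"turn":0},{"grip":1,"x":0,"y":0,"z":0.26,"turn":0},{"grip":1,"x":0,"y":0,"z":0.25,"turn":0},{"grip":1,"x":0,"y":0,"z":0,"turn":0}])

```text
time: 10.6
eef_pos: [0.4664, -0.0102, 0.2785]
ee_rot: [-0.001, 0.995, 0.102, -0.004]
force: [-0.9, -0.5, -1.3]
opening: 0.401
gripper_force: 54.1
```

```bash
cat > ax.py <<'E'
# bottle axis: tan label seen in scene and side views
from h import *
from rig import *
import sys,pickle
d={n:capture(n) for n in('side','scene')}
pickle.dump(d,open('cl.pkl','wb'))
o=get_obs();g=o['eef_pos']-[0,0,.155]
print('F',o['force'].round(1),'g',g.round(4),'op',round(o['opening'],3))
L=[]
for n,c in d.items():
    hsv=cv2.cvtColor(c['img'],cv2.COLOR_RGB2HSV).astype(int)
    m=(hsv[...,0]>8)&(hsv[...,0]<24)&(hsv[...,1]>70)&(hsv[...,2]>110)
    u,v=proj(c,g-[0,0,.05]);V,U=np.mgrid[:420,:560];m&=(abs(U-u)<45)&(abs(V-v)<45)
    k,l,st,ce=cv2.connectedComponentsWithStats(m.astype(np.uint8));i=1+np.argmax(st[1:,4])
    v,u=np.nonzero(l==i);p=np.c_[u,v].astype(float);w,E=np.linalg.eigh(np.cov(p.T))
    print(n,st[i],ce[i].round(1),'grip px',proj(c,g).round(1))
    L.append(ray(c,*ce[i]))
p,e=tri(*L);q=p-g;y=.204
print('label centre rel grasp, tool x / lateral / z:',[round(t,4) for t in(q[0]*np.cos(y)+q[1]*np.sin(y),q[0]*np.sin(y)-q[1]*np.cos(y),q[2])],'err',e[0].round(4),
 'lean deg',np.degrees(np.arctan2(q[0]*np.cos(y)+q[1]*np.sin(y),-(q[2]+.005))).round(1))
E
python3 ax.py
```

```text
F [ 0.5 -0.3 -2.3] g [ 0.4685 -0.0106  0.1266] op 0.401
side [292 210  19  17 169] [300.1 218.2] grip px [311.4 196.7]
scene [246 218  15  11  97] [252.7 223.1] grip px [240.2 207.9]
label centre rel grasp, tool x / lateral / z: [np.float64(0.0311), np.float64(-0.0122), np.float64(-0.0608)] err 0.0029 lean deg 29.1
```

drive_tool(moves=[{"grip":1,"x":0.07,"y":0,"z":0,"turn":0},{"grip":1,"x":0.05,"y":0,"z":0,"turn":0},{"grip":1,"x":0.05,"y":0,"z":0,"turn":0},{"grip":1,"x":0.05,"y":0,"z":0,"turn":0},{"grip":1,"x":0,"y":0,"z":0,"turn":0}])

```text
time: 11.32
eef_pos: [0.5013, -0.0037, 0.2809]
ee_rot: [0.0, 0.995, 0.102, -0.0]
force: [-0.1, -0.1, -2.5]
opening: 0.4
gripper_force: 53.7
```

```bash
python3 ax.py
```

```text
F [-0.2  1.  -1.7] g [ 0.5008 -0.0037  0.1258] op 0.398
side [284 212  16  16 152] [289.8 218.6] grip px [299.8 197.9]
scene [257 219  15  11 109] [264.1 223.8] grip px [253.3 208.3]
label centre rel grasp, tool x / lateral / z: [np.float64(0.0279), np.float64(-0.0097), np.float64(-0.0598)] err 0.0026 lean deg 27.0
```

drive_tool(moves=[{"grip":1,"x":0.035,"y":0,"z":0,"turn":0},{"grip":1,"x":0.035,"y":0,"z":0,"turn":0},{"grip":1,"x":0.035,"y":0,"z":0,"turn":0},{"grip":1,"x":0,"y":0,"z":0,"turn":0},{"grip":1,"x":0,"y":0,"z":0,"turn":0}])

```text
time: 12.05
eef_pos: [0.5163, -0.0006, 0.2809]
ee_rot: [0.0, 0.995, 0.102, 0.0]
force: [-0.1, -0.6, -2.2]
opening: 0.376
gripper_force: 53.8
```

```bash
python3 ax.py
```

```text
F [-0.3 -0.4 -2.7] g [ 0.5162 -0.0006  0.126 ] op 0.368
side [283 214  15  15 142] [289.  219.8] grip px [294.3 198.3]
scene [258 221  15  10 110] [265.5 225.6] grip px [259.5 208.3]
label centre rel grasp, tool x / lateral / z: [np.float64(0.0151), np.float64(-0.0085), np.float64(-0.0649)] err 0.0019 lean deg 14.1
```

drive_tool(moves=[{"grip":1,"x":0.03,"y":0,"z":0,"turn":0},{"grip":1,"x":0.03,"y":0,"z":0,"turn":0},{"grip":1,"x":0.02,"y":0,"z":0,"turn":0},{"grip":1,"x":0,"y":0,"z":0,"turn":0},{"grip":1,"x":0,"y":0,"z":0,"turn":0}])

```text
time: 12.78
eef_pos: [0.5278, 0.0019, 0.2807]
ee_rot: [-0.0, 0.995, 0.102, -0.0]
force: [-4.2, 0.4, -2.2]
opening: 0.353
gripper_force: 57.0
```

```bash
python3 ax.py
python3 - <<'E'
import pickle,cv2,numpy as np
d=pickle.load(open('cl.pkl','rb'))
a=d['side']['img'][170:250,250:330];b=d['scene']['img'][180:260,220:300]
e=pickle.load(open('c3.pkl','rb'))['wrist']['img'][120:270,390:560]
cv2.imwrite('pics/c6.png',np.hstack([cv2.resize(a,(360,360),interpolation=2),cv2.resize(b,(360,360),interpolation=2)])[:,:,::-1])
h=cv2.cvtColor(e,cv2.COLOR_RGB2HSV)
print(e[::15,::17].tolist())
E
```

```text
F [-3.1 -1.  -1.5] g [0.5278 0.0019 0.1258] op 0.357
side [284 215  14  15 134] [289.5 220.9] grip px [290.2 198.7]
scene [258 222  15   9 105] [265.4 225.9] grip px [264.1 208.4]
label centre rel grasp, tool x / lateral / z: [np.float64(0.0025), np.float64(-0.0104), np.float64(-0.0673)] err 0.0015 lean deg 2.3
[[[172, 164, 151], [171, 165, 151], [169, 164, 150], [171, 164, 151], [170, 163, 151], [170, 163, 149], [170, 164, 151], [169, 161, 148], [172, 166, 153], [169, 163, 148]], [[172, 165, 152], [171, 164, 150], [174, 167, 154], [171, 164, 150], [171, 164, 151], [170, 163, 149], [173, 166, 153], [161, 155, 142], [133, 126, 116], [132, 126, 115]], [[172, 166, 152], [171, 165, 153], [184, 178, 174], [192, 187, 182], [172, 165, 161], [147, 142, 138], [138, 134, 129], [131, 128, 115], [134, 130, 115], [133, 127, 115]], [[172, 166, 152], [171, 165, 151], [143, 137, 132], [135, 130, 126], [149, 142, 131], [149, 140, 129], [141, 132, 123], [130, 123, 114], [131, 125, 114], [131, 125, 114]], [[174, 167, 152], [172, 166, 152], [11, 23, 204], [199, 192, 181], [195, 186, 176], [191, 182, 171
[... 231 characters left out ...]
 161, 147]], [[170, 164, 150], [116, 113, 108], [193, 187, 183], [198, 197, 196], [191, 180, 170], [198, 194, 182], [131, 125, 114], [130, 123, 112], [168, 163, 147], [127, 123, 111]], [[173, 167, 153], [172, 165, 152], [174, 167, 153], [173, 166, 153], [169, 163, 148], [130, 127, 115], [130, 124, 113], [167, 161, 147], [174, 168, 155], [131, 125, 113]], [[172, 166, 153], [169, 162, 149], [171, 165, 153], [170, 164, 149], [169, 163, 149], [133, 127, 115], [133, 128, 116], [127, 118, 108], [130, 124, 111], [109, 111, 114]], [[171, 164, 152], [169, 164, 150], [171, 164, 152], [171, 165, 151], [131, 125, 113], [132, 125, 115], [129, 123, 112], [128, 122, 112], [131, 125, 114], [105, 105, 107]]]
```

View pics/c6.png

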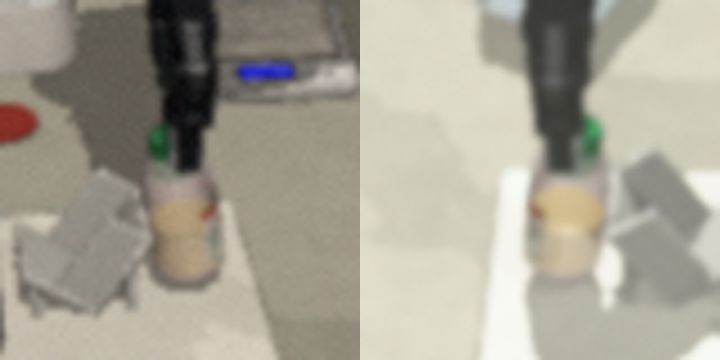

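The bottle now stands about upright in the pads, with its body at side px (290,220) and scene px (266,226), and the stand is untouched. Next I'll carry it over the pan, whose centre I measure at (0.488, -0.353).

drive_tool(moves=[{"grip":1,"x":-0.12,"y":0,"z":-0.05,"turn":0},{"grip":1,"x":0,"y":0.1,"z":-0.22,"turn":0},{"grip":1,"x":0,"y":0.2,"z":-0.23,"turn":0},{"grip":1,"x":-0.1,"y":0.25,"z":0,"turn":0},{"grip":1,"x":-0.1,"y":0.25,"z":0,"turn":0}])

```text
time: 13.5
eef_pos: [0.5049, -0.1264, 0.3577]
ee_rot: [0.001, 0.995, 0.102, 0.002]
force: [0.8, -0.1, -2.1]
opening: 0.355
gripper_force: 57.4
```

drive_tool(moves=[{"grip":1,"x":-0.1,"y":0.3,"z":0,"turn":0},{"grip":1,"x":-0.1,"y":0.3,"z":0,"turn":0},{"grip":1,"x":-0.1,"y":0.3,"z":0,"turn":0},{"grip":1,"x":-0.08,"y":0.3,"z":0,"turn":0},{"grip":1,"x":-0.05,"y":0.26,"z":0,"turn":0}])

```text
time: 14.12
eef_pos: [0.4857, -0.3548, 0.3571]
ee_rot: [0.001, 0.995, 0.101, 0.001]
force: [0.9, -0.4, -1.3]
opening: 0.354
gripper_force: 57.4
```

```bash
python3 go.py .486 -.353 .123 .204; python3 ax.py
python3 - <<'E'
import pickle
from h import *
d=pickle.load(open('cl.pkl','rb'))
# body silhouette edges vs bench along rows, side view: saturation/brightness profile printed as columns of strongest gradients
g=np.array([.486,-.353,.2])
for n,c in d.items():
    up=proj(c,g)-proj(c,g-[0,0,.09]);print(n,'vertical dir',up.round(1),'grip',proj(c,g).round(1),'bottom',proj(c,g-[0,0,.095]).round(1))
    hsv=cv2.cvtColor(c['img'],cv2.COLOR_RGB2HSV).astype(int)
    m=((hsv[...,0]>50)&(hsv[...,0]<90)&(hsv[...,1]>70)).astype(np.uint8)
    k,l,st,ce=cv2.connectedComponentsWithStats(m);i=1+np.argmax(st[1:,4]);print('green',st[i],ce[i].round(1))
E
```

```text
t 14.12 grasp [ 0.4857 -0.3548  0.2021] yaw 0.2032 tilt [ 0.002 -0.002 -1.   ] q [-0.82  0.38  1.48  0.    1.28  0.55] F [ 0.9 -0.4 -1.3] op 0.354 gf 57.40863808197901
shares [ 0.003 -0.012  0.527] turn -0.0002
F [-0.2  1.1 -2.2] g [ 0.4857 -0.3571  0.2018] op 0.353
side [302 143  12  13 102] [307.  148.7] grip px [308.4 127.6]
scene [187 304  22  12 162] [197.5 309.2] grip px [193.4 288.4]
label centre rel grasp, tool x / lateral / z: [np.float64(0.0018), np.float64(-0.0096), np.float64(-0.0727)] err 0.0039 lean deg 1.5
side vertical dir [  0.4 -24.2] grip [308.3 128.6] bottom [307.9 154. ]
green [303 128   3   6  13] [304.2 130.2]
scene vertical dir [ -5.3 -30.5] grip [194.4 287.5] bottom [200.  319.7]
green [197 283   8  16  90] [200.6 290.2]
```

drive_tool(moves=[{"grip":1,"x":0,"y":-0.023,"z":0.15,"turn":0},{"grip":1,"x":0,"y":0,"z":0.2,"turn":0},{"grip":1,"x":0,"y":0,"z":0.12,"turn":0},{"grip":1,"x":0,"y":0,"z":0,"turn":0},{"grip":1,"x":0,"y":0,"z":0,"turn":0}])

```text
time: 14.85
eef_pos: [0.4861, -0.3495, 0.2868]
ee_rot: [0.001, 0.995, 0.102, 0.001]
force: [0.1, -0.1, -1.7]
opening: 0.36
gripper_force: 57.7
```

drive_tool(moves=[{"grip":1,"x":0,"y":0,"z":0.01,"turn":0},{"grip":1,"x":0,"y":0,"z":0.01,"turn":0},{"grip":1,"x":0,"y":0,"z":0.01,"turn":0},{"grip":1,"x":0,"y":0,"z":0,"turn":0},{"grip":1,"x":0,"y":0,"z":0,"turn":0}])

```text
time: 15.48
eef_pos: [0.4859, -0.3496, 0.2809]
ee_rot: [-0.0, 0.995, 0.102, -0.0]
force: [0.1, 0.1, -2.7]
opening: 0.356
gripper_force: 57.7
```

drive_tool(moves=[{"grip":1,"x":0,"y":0.02,"z":0.01,"turn":0},{"grip":1,"x":0,"y":0,"z":0.01,"turn":0},{"grip":1,"x":0,"y":0,"z":0.01,"turn":0},{"grip":1,"x":0,"y":0,"z":0,"turn":0},{"grip":1,"x":0,"y":0,"z":0,"turn":0}])

```text
time: 16.1
eef_pos: [0.4865, -0.3526, 0.2766]
ee_rot: [0.0, 0.995, 0.102, 0.0]
force: [-0.1, -0.3, -0.4]
opening: 0.354
gripper_force: 58.1
```

drive_tool(moves=[{"grip":1,"x":0,"y":0,"z":0.01,"turn":0},{"grip":1,"x":0,"y":0,"z":0.01,"turn":0},{"grip":1,"x":0,"y":0,"z":0,"turn":0},{"grip":1,"x":0,"y":0,"z":0,"turn":0},{"grip":1,"x":0,"y":0,"z":0,"turn":0}])

```text
time: 16.73
eef_pos: [0.4867, -0.3525, 0.2763]
ee_rot: [0.001, 0.995, 0.102, 0.001]
force: [-3.7, 3.1, 16.4]
opening: 0.356
gripper_force: 61.3
```

drive_tool(moves=[{"grip":1,"x":-0.02,"y":0,"z":0,"turn":0},{"grip":1,"x":-0.02,"y":0,"z":0,"turn":0},{"grip":1,"x":-0.01,"y":0,"z":0,"turn":0},{"grip":1,"x":0,"y":0,"z":0,"turn":0},{"grip":1,"x":0,"y":0,"z":0,"turn":0}])

```text
time: 17.35
eef_pos: [0.4796, -0.3541, 0.2753]
ee_rot: [0.001, 0.995, 0.102, 0.001]
force: [-1.3, 2.4, 9.4]
opening: 0.357
gripper_force: 58.3
```

```bash
python3 ax.py
python3 - <<'E'
import pickle
from h import *
d=pickle.load(open('cl.pkl','rb'))
for n,c in d.items():
    hsv=cv2.cvtColor(c['img'],cv2.COLOR_RGB2HSV).astype(int)
    m=((hsv[...,0]>50)&(hsv[...,0]<90)&(hsv[...,1]>70)).astype(np.uint8)
    k,l,st,ce=cv2.connectedComponentsWithStats(m);i=1+np.argmax(st[1:,4]);print('green',n,st[i],ce[i].round(1))
E
```

```text
F [-0.4  3.  10.3] g [ 0.4796 -0.3541  0.1204] op 0.358
side [303 165  12  11  88] [307.1 169.2] grip px [309.8 149.9]
scene [193 327  20  12 138] [201.8 331.9] grip px [195.9 314.6]
label centre rel grasp, tool x / lateral / z: [np.float64(0.0067), np.float64(-0.0097), np.float64(-0.0692)] err 0.0038 lean deg 5.9
green side [305 149   3   6  15] [306.1 151.9]
green scene [200 308   8  15  77] [203.2 315. ]
```

drive_tool(moves=[{"grip":1,"x":0,"y":0,"z":-0.008,"turn":0},{"grip":1,"x":0,"y":0,"z":0,"turn":0},{"grip":-1,"x":0,"y":0,"z":0,"turn":0},{"grip":-1,"x":0,"y":0,"z":0,"turn":0},{"grip":-1,"x":0,"y":0,"z":0,"turn":0}])

```text
time: 18.08
eef_pos: [0.4791, -0.354, 0.2742]
ee_rot: [-0.0, 0.995, 0.102, -0.0]
force: [0.3, -0.2, -0.4]
opening: 0.963
gripper_force: 0.0
```

drive_tool(moves=[{"grip":-1,"x":0,"y":0,"z":0,"turn":0},{"grip":-1,"x":0,"y":0,"z":-0.1,"turn":0},{"grip":-1,"x":0,"y":0,"z":-0.25,"turn":0},{"grip":-1,"x":0,"y":0,"z":-0.35,"turn":0},{"grip":-1,"x":-0.35,"y":0,"z":-0.1,"turn":0}])

```text
time: 18.7
eef_pos: [0.4297, -0.3649, 0.3998]
ee_rot: [0.004, 0.995, 0.104, 0.003]
force: [-0.4, -1.7, 0.0]
opening: 1.001
gripper_force: 0.0
```

```bash
python3 go.py .486 -.353 .123 .204
python3 - <<'E'
from h import *
from rig import *
import pickle
d={n:capture(n) for n in('side','scene','wrist')}
rs=[];
for n,c in d.items():
    hsv=cv2.cvtColor(c['img'],cv2.COLOR_RGB2HSV).astype(int)
    out=[]
    for lo,hi,s in((50,90,70),(8,24,70)):
        m=((hsv[...,0]>lo)&(hsv[...,0]<hi)&(hsv[...,1]>s)&(hsv[...,2]>50))
        u,v=proj(c,(.488,-.353,.08));V,U=np.mgrid[:420,:560];r=120 if n=='wrist' else 40;m&=(abs(U-u)<r)&(abs(V-v)<r)
        k,l,st,ce=cv2.connectedComponentsWithStats(m.astype(np.uint8));i=1+np.argmax(st[1:,4]);out.append(ray(c,*ce[i]));print(n,st[i],ce[i].round(1))
    # cover handle now
    m=(hsv[...,0]>100)&(hsv[...,0]<125)&(hsv[...,1]>130)
    rs.append(out)
for j,t in enumerate(('cap','label')):
    print(t,'side+scene',tri(rs[0][j],rs[1][j]),'all',tri(*[r[j] for r in rs])[0])
a=d['side']['img'][60:300,180:380];b=d['scene']['img'][130:400,140:380]
cv2.imwrite('pics/f.png',np.hstack([cv2.resize(a,(400,480)),cv2.resize(b,(400,450)).repeat(1,0) if 0 else cv2.resize(b,(400,480))])[:,:,::-1])
E
```

```text
t 18.7 grasp [ 0.4297 -0.3649  0.2448] yaw 0.2081 tilt [ 0.006 -0.007 -1.   ] q [-0.9   0.28  1.51  0.    1.34  0.46] F [-0.4 -1.7  0. ] op 1.001 gf 0.0
shares [ 0.38  -0.007  0.814] turn 0.0013
side [305 149   8   6  39] [308.9 151.7]
side [303 165  12  11  89] [307.4 169.1]
scene [192 309  14  15 171] [198.5 316.2]
scene [192 327  20  13 140] [201.5 332.4]
wrist [ 258  124   37   38 1060] [275.8 142.7]
wrist [288 122   8  17  41] [291.7 130. ]
cap side+scene (array([ 0.48302731, -0.35200228,  0.11404001]), [np.float64(0.0005270706110337839), np.float64(0.0005270706110337696)]) all [ 0.48328125 -0.35352023  0.11417064]
label side+scene (array([ 0.48340414, -0.3442715 ,  0.05072378]), [np.float64(0.0034736831077159126), np.float64(0.0034736831077159863)]) all [ 0.48858343 -0.35794316  0.05256288]
```

drive_tool(moves=[{"grip":-1,"x":-0.2,"y":0,"z":-0.2,"turn":0},{"grip":-1,"x":0,"y":0,"z":0,"turn":0},{"grip":-1,"x":0,"y":0,"z":0,"turn":0},{"grip":-1,"x":0,"y":0,"z":0,"turn":0},{"grip":-1,"x":0,"y":0,"z":0,"turn":0}])

```text
time: 19.48
eef_pos: [0.3989, -0.3705, 0.4237]
ee_rot: [-0.001, 0.995, 0.102, -0.0]
force: [0.1, -0.0, 0.1]
opening: 0.997
gripper_force: 0.0
```

```bash
python3 - <<'E'
from h import *
from rig import *
import pickle
a=pickle.load(open('c3.pkl','rb'));b={n:capture(n) for n in('side','scene')}
c0=pickle.load(open('c0.pkl','rb'))
D=lambda x,y:np.abs(x.astype(int)-y).mean().round(1)
print('cover same (scene, side):',D(a['scene']['img'][150:225,300:360],b['scene']['img'][150:225,300:360]),D(a['side']['img'][130:210,190:250],b['side']['img'][130:210,190:250]))
print('boat:',D(c0['side']['img'][265:297,212:250],b['side']['img'][265:297,212:250]),'dish:',D(c0['scene']['img'][305:322,293:322],b['scene']['img'][305:322,293:322]))
for n,c in b.items():
    h=cv2.cvtColor(c['img'],cv2.COLOR_RGB2HSV).astype(int);m=((h[...,0]>50)&(h[...,0]<90)&(h[...,1]>70)&(h[...,2]>50)).astype(np.uint8)
    k,l,st,ce=cv2.connectedComponentsWithStats(m);i=1+np.argmax(st[1:,4]);print(n,'cap',ce[i].round(1))
E
```

```text
cover same (scene, side): 6.8 10.7
boat: 5.3 dish: 5.0
side cap [308.9 151.8]
scene cap [198.5 316.2]
```

```bash
python3 - <<'E'
from h import *
from rig import *
import pickle
a=pickle.load(open('c3.pkl','rb'));b={n:capture(n) for n in('side','scene')}
def hp(th):
    p=np.arctan2(.042,.248)+th;r=np.hypot(.248,.042);x=.105-r*np.cos(p);y=.204
    return (.57+x*np.cos(y),.015+x*np.sin(y),.09+r*np.sin(p))
for n in b:
    for t,c in(('c3',a[n]),('now',b[n])):
        h=cv2.cvtColor(c['img'],cv2.COLOR_RGB2HSV).astype(int);m=(h[...,0]>100)&(h[...,0]<125)&(h[...,1]>130)
        u,v=proj(c,hp(1.75));V,U=np.mgrid[:420,:560];m&=(abs(U-u)<30)&(abs(V-v)<40)
        ys,xs=np.nonzero(m);print(n,t,'pred ball',u.round(),v.round(),'blue top',(xs[ys.argmin()],ys.min()),m.sum(),(xs.mean().round(1),ys.mean().round(1)))
    print('pred 1.6',proj(c,hp(1.6)).round())
E
```

```text
side c3 pred ball 197.0 138.0 blue top (np.int64(196), np.int64(135)) 148 (np.float64(201.9), np.float64(150.6))
side now pred ball 197.0 138.0 blue top (np.int64(196), np.int64(135)) 148 (np.float64(201.9), np.float64(150.6))
pred 1.6 [211. 133.]
scene c3 pred ball 365.0 139.0 blue top (np.int64(364), np.int64(136)) 144 (np.float64(360.6), np.float64(153.6))
scene now pred ball 365.0 139.0 blue top (np.int64(366), np.int64(135)) 145 (np.float64(360.7), np.float64(153.4))
pred 1.6 [349. 135.]
```

The cover is at its end stop and the bottle stands still. I'll hand in now.

```bash
python3 -c "from rig import *; print(sign_off())"
```

```text
the job is handed in; nothing more can be done
None
```

The job is handed in at about 20 s on the robot's clock: the cover stands open at its end stop, the bottle stands upright within about 5 mm of the pan's centre by camera measurement, and the petri dish and weighing boat have not moved.

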